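# Put the domed stone away under the push-latch cover

## Task

Put the round domed stone away in the wooden sorting block: press the metal cover so that it pops open, slide the stone across the deck with the fingers until it drops into the well, then press the cover shut so that it stays latched, flush with the deck. Do not pick the stone up or push it off the block, and leave the long stone and everything else on the bench where it is.

Things in the scene. Friction and masses are not known exactly. Their poses are not given: they have to be found in the camera images.
- block: Wooden sorting block, fixed, 220 mm long (x, pointing away from the robot within 0.4 rad), 200 wide (y), deck 60 mm above the bench; origin under its centre. Rails 8 mm high, 8 thick, at y = +-96 mm; near end open. In its far half a rectangular well with upright walls, mouth level with the deck, from x = 0 to +90 mm and y = -37 to +37, shut at first by the metal cover.
- well (a point): Centre of the well's floor, at block x = +45 mm, y = 0, 8 mm above the bench (the floor lies 52 mm below the deck); axes as the block's.
- cover (a joint): Angle (rad) of the cover, an 87 mm long (x), 72 wide, 5 thick plate over the well, hinged at its far edge (block x = +89.5 mm, deck height), sprung to open. 0 = latched flush; 0.65 = popped open, near edge 54 mm above the deck; -0.08 = end stop, pressed in. Push-push latch: from shut or open, press past -0.06 and let go: it pops to 0.65 within 1 s, or catches at 0. Shallower presses do nothing.
- cover_front (a point): Spot to press, a dark disc 16 mm across on the cover's top, centred 73.5 mm from the hinge and 15 mm from the near edge; it moves with the cover. To press in fully takes 2 to 3 N here, about 4 N at the cover's middle, then it stands hard on its end stop (6 mm below flush here). The open cover can be pressed straight down at its middle.
- cabochon: The stone to put away: round, plum-coloured, flat below and domed above, 30 mm across, 14 mm tall, with an upright side up to 8 mm; 15 to 35 g. It stands on the near part of the deck, left or right of the middle. Origin at the centre of its underside.
- long_stone: Another stone of the same colour, a long bar with a stepped top, 38 x 16 x 14 mm, on the near part of the deck on the other side, to be left alone. Origin at the centre of its underside.
- mandrel: Ring mandrel: a turned dark-wood handle and a steel rod, 210 mm long, 20 mm thick, lying beside the block on its left; origin under its middle. To be left alone.
- jar: Small screw-top jar, 44 mm across, 60 mm tall, on the right of the bench; origin under its centre. To be left alone.
- hammer: Bench hammer, 240 mm long, lying on the right of the bench; origin at its middle. To be left alone.
- tweezers: Steel tweezers, 130 mm long, lying flat beside the block on its right; origin under the middle. To be left alone.
- ring_blank: Plain brass ring, 24 mm across, 7 mm high, lying flat on the left of the bench; origin under its centre. To be left alone.
- weight: Brass knob weight, 26 mm across, 36 mm tall, on the left of the bench; origin under its centre. To be left alone.
Things that resemble listed ones, but are neither listed nor needed, are in the scene too. Leave any blue or orange look-alike of the cabochon alone.

How it is judged:
By the outcome, as a careful person would: the job done as asked, in the order asked, and still so for the second after the job is handed in, with the robot touching nothing.
It also fails if it takes over 51 s, if anything falls off the work surface, if the arm or the gripper's body presses on something with over 40 N, if the wrist force passes 120 N, or if a joint passes its speed limit or range.

## Robot

A 6-joint arm with a two-finger parallel gripper is mounted at the origin on the work surface. World frame = base frame: x ahead of the robot, y to its left, z up, the work surface at z = 0. Lengths are in mm, angles in rad, forces in N, time in s.
With the tool pointing down it reaches from about 275 to 750 mm from the base axis. Payload 10.2 kg.
Tool frame: the origin (TCP) lies between the finger pads; the fingertips stand 11 mm ahead of it and the grasp point (between the pads) lies 8 mm behind it; z points along the fingers, y is the line along which they close (so a half turn about z gives the same grasp; the last joint's range is limited). The gripper opens to 85 mm and grips with 20 to 120 N. Pads are 22 mm wide; open, the fingers measure 114 mm over their backs; the gripper's body (76 mm by 85 mm) begins 54 mm behind the grasp point. The pads swing forward as they close: fully open they stand 13 mm farther back than shut.
Start: joints at [1.1, 0.313, 1.498, -0, 1.331, -0.223], TCP at [128.78, 508.966, 242.294] pointing down, gripper open.
Joint ranges: [-2.94, 2.94], [-0.97, 2.17], [0.19, 2.56], [-1.23, 4.37], [0.02, 3.11], [-2.88, 2.88]. Speed limits (rad/s): [2.39, 2.39, 3.01, 3.14, 3.14, 3.14].

## Interface

Orientations are given as a unit quaternion [w, x, y, z].
In Python, from rig import sense, eyes, finish_job gives the robot as it stands.
- The arm moves only by the shell command python3 -m jog 'ROWS' [FORCE]. ROWS is JSON, a list of rows, each a list of 7 numbers: the shift along the tool's x, y, z in m, then the turn, a rotation vector about the tool's x, y, z in rad, then the finger opening in m, from 0 to 0.0854. In form: [[dx, dy, dz, rx, ry, rz, gripper], ...]. A call has 1 to 5 rows; each row shifts and turns the commanded pose from where the row before left it, along the tool's axes as they then stand; what a row does not reach is not made up. A row lasts 1/10 s, in which the tool goes at most 50 mm and 8.59 degrees, less where a joint would pass 70% of its speed; a pose out of reach is approached as far as the arm can. A call is refused whole if a number of a shift passes 0.05 or a number of a turn 0.15, either way. A call with a gripper value outside its range is refused whole. The fingers move at their own pace and stop on an object; FORCE is the grip in N (left out, the last holds). Time passes only in rows, so rows that do not move let the fingers close. It gives the time, the measured TCP pose, the force, the opening and the grip force at its end, in the units of the state.
- sense(): the state, without advancing time (a new reading comes with each control period).
- eyes.capture(name): name is "scene" or "top" or "wrist"; returns the picture (420x560x3 uint8, red, green, blue); there is no depth.
- eyes.calibration(name): a dict with "fx", "fy", "cx", "cy" (pixels), "cam_to_world" (4x4, takes a point from camera to world coordinates); the wrist camera has in their place "mount" (4x4, takes a point from camera to tool coordinates, whose origin is the TCP and whose axes are the flange's). Camera axes: x right, y down, z forward; pixel columns grow to the right and rows downward; lengths in mm; the calibration is good to about 2 mm. A picture is of the moment at which its call begins: read the wrist's pose just before it. calibration takes no time and is no camera call.
- finish_job(): hands the job in; it is judged then, once.
The state is a dict: "time_s": time; "joints": joint angles; "dq": joint speeds; "tau": joint torques, N m; "eef_pos": TCP position; "ee_rot": TCP orientation; "force": force on the tool from outside, world axes, zero at the start; "wrist_torque": the same for the moment, N m; "grip_width": opening from 0.0 (shut) to 1.0 (fully open); "grip_force": force on a finger pad.
Only numpy, scipy, OpenCV 4.12 (cv2) and the standard library are available. Lean on these libraries where they do the work, as an engineer would, in place of code of your own. Each camera call takes 0.05 s, during which the arm holds its last target. There are 200 camera calls.

## Working session

There is one attempt and no reset: what is moved stays moved. The work goes in short steps, Python scripts to look and compute and a shell command to move; the robot and the scene stay as the last step left them, time stands still between calls to the robot, and variables do not carry over. Pictures are saved under pics/ and viewed, at most 10 in all, crops included, and the job is handed in when it is done.

```bash
mkdir -p pics; ls
python3 - <<'E'
from rig import sense, eyes
import cv2,numpy as np
for n in("top","scene"):
    im=eyes.capture(n); cv2.imwrite(f"pics/{n}0.png",im[:,:,::-1]); c=eyes.calibration(n); print(n,c['fx'],c['cx'],c['cy'],np.round(c['cam_to_world'],3).tolist())
s=sense();print(s)
print(eyes.calibration("wrist"))
E
```

```text
pics
top 394.9063153241867 280.7924306927568 207.83878216352164 [[0.009, -0.989, 0.146, 407.323], [-1.0, -0.012, -0.018, 28.93], [0.019, -0.146, -0.989, 947.966], [0.0, 0.0, 0.0, 1.0]]
scene 446.4073661760933 276.6619376622065 211.84864451610312 [[-0.509, 0.589, -0.628, 1324.622], [0.861, 0.352, -0.367, 453.12], [0.005, -0.727, -0.686, 919.84], [0.0, 0.0, 0.0, 1.0]]
{'time_s': 0.1, 'joints': array([ 1.09959762e+00,  3.13418799e-01,  1.49832168e+00, -1.48735202e-06,
        1.33100011e+00, -2.23373794e-01]), 'dq': array([ 0.00139539, -0.00176411, -0.00158689, -0.00035708, -0.00048611,
       -0.00011391]), 'tau': array([ 1.96971472e-03, -4.12901008e+01, -2.60142320e+01, -1.37153256e-04,
        3.03065935e-03,  5.38395398e-06]), 'eef_pos': array([128.68512764, 508.77606741, 241.7944715 ]), 'ee_rot': array([-1.94668901e-04,  1.23595407e-01,  9.92332528e-01, -5.39946716e-04]), 'force': array([-0.17319072,  0.11745755, -0.1497545 ]), 'wrist_torque': array([ 0.03121172, -0.01154578,  0.01977527]), 'grip_force': 0.0, 'grip_width': 0.9998865070725959}
{'fx': 332.9583240136834, 'fy': 332.9583240136834, 'cx': 278.8056504998381, 'cy': 207.30210053465646, 'mount': array([[-5.88063626e-04, -9.62253359e-01, -2.72154602e-01,
         6.79290283e+01],
       [ 9.99999517e-01, -7.80338347e-04,  5.98262357e-04,
        -3.38386134e-01],
       [-7.88052635e-04, -2.72154119e-01,  9.62253353e-01,
        -1.31151626e+02],
       [ 0.00000000e+00,  0.00000000e+00,  0.00000000e+00,
         1.00000000e+00]])}
```

View pics/top0.png

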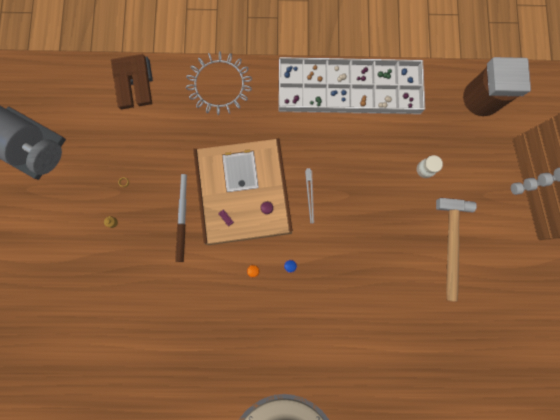

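View pics/scene0.png

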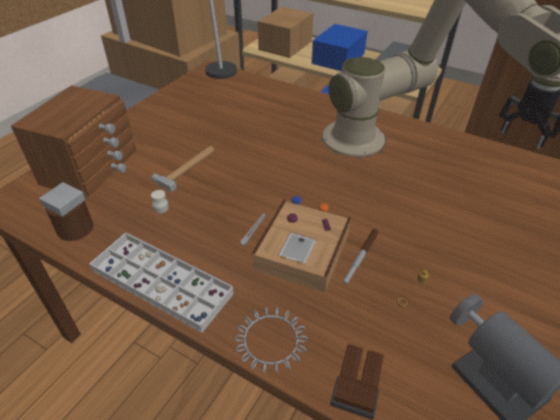

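The top view shows the block around px (242,190). The plum stones on its deck are the round one at (267,208) and the long bar at (226,218). The blue (290,266) and orange (253,271) look-alikes lie on the bench. The round plum stone on the deck fits the description; I'll confirm it in a crop.

Run:
```python
import cv2
im=cv2.imread("pics/top0.png")[132:250,188:298]
cv2.imwrite("pics/crop0.png",cv2.resize(im,None,fx=5,fy=5,interpolation=cv2.INTER_CUBIC))
```

```text
(no output)
```

View pics/crop0.png

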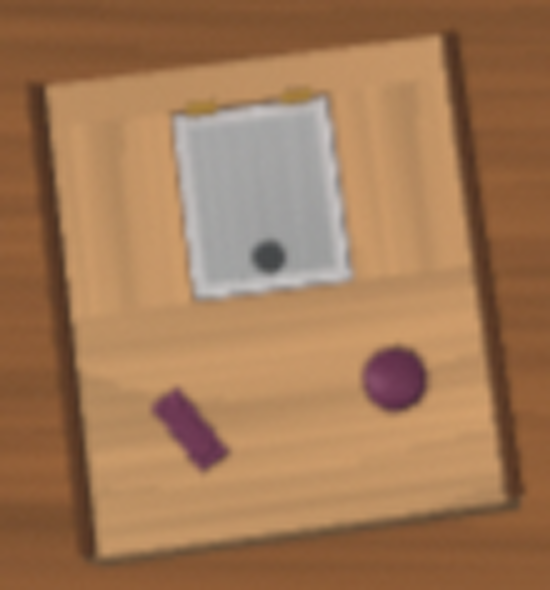

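The crop confirms it: the round plum stone is at crop (395,379), the bar at (190,430) and the dark disc at (268,257).

```bash
cat > h.py <<'E'
import numpy as np
from rig import eyes, sense
from scipy.spatial.transform import Rotation as R
def px(name,u,v,z):
    c=eyes.calibration(name); M=np.array(c['cam_to_world'])
    d=M[:3,:3]@[(u-c['cx'])/c['fx'],(v-c['cy'])/c['fy'],1]; o=M[:3,3]
    return o+d*(z-o[2])/d[2]
def crop(u,v,z): return px("top",188+(u-2)/5,132+(v-2)/5,z)
E
python3 - <<'E'
from h import *
P=[((175,112),(89.5,36,60)),((328,97),(89.5,-36,60)),((350,277),(2.5,-36,60)),((197,297),(2.5,36,60)),((268,257),(16,0,60)),
((47,87),(110,92,60)),((445,35),(110,-92,60)),((95,557),(-110,92,60)),((505,502),(-110,-92,60))]
W=np.array([crop(*p,b[2])[:2] for p,b in P]);B=np.array([b[:2] for p,b in P],float)
wc,bc=W.mean(0),B.mean(0)
H=(B-bc).T@(W-wc);th=np.arctan2(H[0,1]-H[1,0],H[0,0]+H[1,1])
Rm=np.array([[np.cos(th),-np.sin(th)],[np.sin(th),np.cos(th)]]);t=wc-Rm@bc
print(th,t);print(np.round(W-(B@Rm.T+t),1).tolist())
for n,p,z in(("cab",(395,379),67),("long",(190,430),74)):
    w=crop(*p,z)[:2];print(n,w,Rm.T@(w-t))
for b in((16,0),(45,0)):print(b,Rm@b+t)
E
```

```text
0.13988312439690753 [578.8552698  101.47563615]
[[0.4, -0.6], [-1.4, 0.1], [-0.2, 0.5], [-0.4, -1.2], [0.3, 0.7], [-1.0, 0.5], [1.2, -1.2], [0.0, 1.1], [1.0, 0.0]]
cab [538.18737591  45.31185562] [-48.10143091 -49.94497153]
long [513.11589685 135.95404163] [-60.29001659  43.30749935]
(16, 0) [594.69898658 103.70647425]
(45, 0) [623.41572324 107.74986832]
```

```bash
cat >> h.py <<'E'
import sys
th=0.13988;T=np.array([578.855,101.476]);Rb=np.array([[np.cos(th),-np.sin(th)],[np.sin(th),np.cos(th)]])
def st():
    s=sense();q=s['ee_rot'];r=R.from_quat([q[1],q[2],q[3],q[0]]);p=s['eef_pos']
    return s,p,r
def go(bx,by,z,phi):
    "shift (mm, current tool axes) and yaw to bring TCP to block x,y, world z, tool -x along block heading phi deg"
    s,p,r=st();M=r.as_matrix();b=Rb.T@(p[:2]-T)
    yaw=np.degrees(np.arctan2(M[1,0],M[0,0]))
    dy=(np.degrees(th)+phi+180-yaw+180)%360-180
    w=np.array([*(Rb@[bx,by]+T),z])-p
    print("t%.2f"%s['time_s'],"blk",b.round(1),"z%.1f"%p[2],"yaw",round(yaw,1),"tilt",M[:,2].round(3),"F",s['force'].round(1),"shift",(M.T@w).round(1),"rz %.3f"%-np.radians(dy),"q6 %.2f"%s['joints'][5], "g",round(s['grip_width'],2))
if __name__=="__main__": go(*map(float,sys.argv[1:]))
E
for i in 1 2; do python3 -m jog '[[-0.0394,-0.0199,0,0,0,0,0],[-0.0394,-0.0199,0,0,0,0,0],[-0.0394,-0.0199,0,0,0,0,0],[-0.0394,-0.0199,0,0,0,0,0],[-0.0394,-0.0199,0,0,0,0,0]]' ; done
python3 -m jog '[[-0.0394,-0.0199,0,0,0,0,0],[-0.0394,-0.0199,0,0,0,0,0],[-0.0394,-0.0199,0,0,0,0,0],[-0.0394,-0.0199,0,0,0,0,0],[0,0,0,0,0,0,0]]' 
python3 -m jog '[[0,0,0.03,0,0,-0.13,0],[0,0,0.03,0,0,-0.13,0],[0,0,0.03,0,0,-0.13,0],[0,0,0,0,0,0,0],[0,0,0,0,0,0,0]]'
python3 h.py 16 0 90 0
```

```text
time_s: 0.6
eef_pos: [296.3, 362.8, 242.1]
ee_rot: [-0.0, 0.123, 0.992, -0.0]
force: [0.3, 1.4, 0.2]
grip_width: 0.144
grip_force: 0.0
time_s: 1.1
eef_pos: [463.0, 217.9, 242.1]
ee_rot: [-0.0, 0.124, 0.992, -0.0]
force: [-0.5, 0.9, -0.9]
grip_width: -0.003
grip_force: 0.0
time_s: 1.6
eef_pos: [597.6, 99.8, 240.7]
ee_rot: [-0.0, 0.126, 0.992, -0.0]
force: [-0.2, 0.5, -0.7]
grip_width: 0.001
grip_force: 0.0
time_s: 2.1
eef_pos: [595.2, 103.9, 153.0]
ee_rot: [-0.0, -0.069, 0.998, 0.0]
force: [0.6, 0.3, 0.3]
grip_width: 0.0
grip_force: 0.0
t2.10 blk [16.5  0.1] z153.0 yaw -172.0 tilt [-0.  0. -1.] F [0.6 0.3 0.3] shift [ 0.5 -0.1 63. ] rz -0.001 q6 -1.73 g 0.0
```

```bash
python3 -m jog '[[0,0,0.03,0,0,0,0],[0,0,0.03,0,0,0,0],[0,0,0.016,0,0,0,0],[0,0,0,0,0,0,0]]' | grep -E "pos|force:"
python3 -m jog '[[0,0,0.003,0,0,0,0],[0,0,0,0,0,0,0]]' | grep -E "pos|force:"
python3 -m jog '[[0,0,0.002,0,0,0,0],[0,0,0,0,0,0,0]]' | grep -E "pos|force:"
python3 -m jog '[[0,0,0.002,0,0,0,0],[0,0,0,0,0,0,0]]' | grep -E "pos|force:"
```

```text
eef_pos: [595.0, 103.7, 76.1]
force: [1.2, 0.6, 1.1]
grip_force: 0.0
eef_pos: [596.0, 103.7, 74.9]
force: [-0.0, -0.0, 0.5]
grip_force: 0.0
eef_pos: [595.4, 103.6, 71.8]
force: [0.6, -0.3, -0.3]
grip_force: 0.0
eef_pos: [595.5, 103.6, 69.5]
force: [0.6, 0.8, 1.6]
grip_force: 0.9
```

```bash
for i in 1 2; do python3 -m jog '[[0,0,0.0015,0,0,0,0],[0,0,0,0,0,0,0]]' | grep -E "pos|force:"; done
python3 -m jog '[[0,0,0.001,0,0,0,0],[0,0,0,0,0,0,0]]' | grep -E "pos|force:"
```

```text
eef_pos: [595.5, 103.6, 67.9]
force: [1.1, 0.7, 2.3]
grip_force: 0.9
eef_pos: [595.3, 103.6, 66.3]
force: [1.3, -0.0, 1.6]
grip_force: 1.0
eef_pos: [595.4, 103.6, 65.5]
force: [1.2, 0.5, 3.1]
grip_force: 1.8
```

```bash
python3 -m jog '[[0,0,0.001,0,0,0,0],[0,0,0,0,0,0,0]]' | grep -E "pos|force:"
python3 -m jog '[[0,0,0.001,0,0,0,0],[0,0,0,0,0,0,0],[0,0,-0.02,0,0,0,0],[0,0,-0.04,0,0,0,0],[0,0,-0.04,0,0,0,0]]' | grep -E "pos|force:"
python3 -m jog '[[0.04,0,-0.02,0,0,0,0],[0.045,0.03,0,0,0,-0.14,0],[0,0.03,0,0,0,-0.14,0],[0,0,0,0,0,-0.14,0.008],[0,0,0,0,0,-0.14,0.008]]' | grep -E "pos|force:"
python3 h.py -73 -69 90 37
python3 - <<'E'
from h import *
import cv2
a=eyes.capture("top")[132:250,188:298];b=eyes.capture("wrist")
a=cv2.resize(a,None,fx=3.559,fy=3.559,interpolation=cv2.INTER_CUBIC)[:420]
b=cv2.resize(b,(400,420)) if 0 else b[:, 80:480]
cv2.imwrite("pics/b.png",np.hstack([a,b])[:,:,::-1]);print(a.shape)
E
```

```text
eef_pos: [595.5, 103.6, 64.9]
force: [-0.9, 0.8, 7.7]
grip_force: 4.0
eef_pos: [594.2, 103.6, 163.4]
force: [0.5, -0.5, -0.4]
grip_force: 0.0
eef_pos: [501.1, 148.9, 182.9]
force: [0.7, 0.3, -0.6]
grip_force: 0.0
t4.90 blk [-70.3  57.8] z182.9 yaw -139.4 tilt [-0.002 -0.    -1.   ] F [ 0.7  0.3 -0.6] shift [  70.5 -105.5   92.9] rz -0.076 q6 -2.22 g 0.09
(420, 391, 3)
```

View pics/b.png

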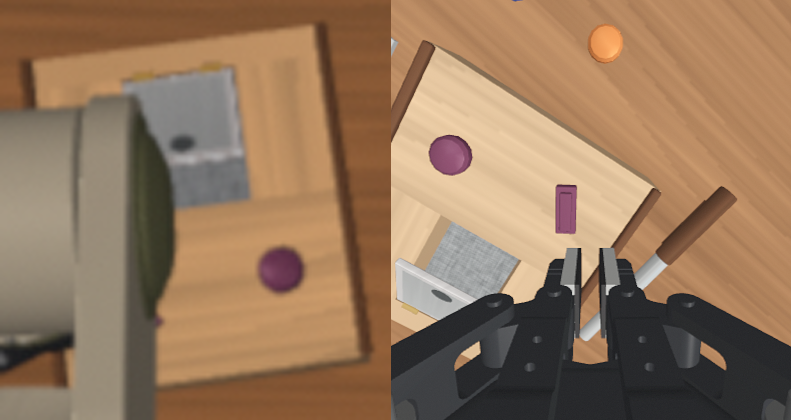

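The cover stands open; the cabochon is at (280,270) in the left panel and wrist px (139,155), with the long stone untouched. I'll check its position from the wrist camera.

```bash
cat >> h.py <<'E'
def wpx(u,v,z):
    c=eyes.calibration("wrist");s,p,r=st();m=np.array(c['mount']);M=r.as_matrix()
    d=M@m[:3,:3]@[(u-c['cx'])/c['fx'],(v-c['cy'])/c['fy'],1];o=p+M@m[:3,3]
    return Rb.T@((o+d*(z-o[2])/d[2])[:2]-T)
E
python3 - <<'E'
from h import *
print("cab",wpx(139,155,67),"long",wpx(256,209,74))
print("well near corners L/R",wpx(209,258,60),wpx(131,213,60),"deck near L",wpx(345,190,68))
go(-73,-69,120,37)
E
```

```text
cab [-47.39916493 -51.46951498] long [-59.96067088  42.33796438]
well near corners L/R [ 0.83671842 32.62958414] [ -0.11031264 -38.76299269] deck near L [-107.01839523   92.10934941]
t5.00 blk [-70.   57.3] z182.8 yaw -139.7 tilt [-0.002 -0.    -1.   ] F [ 0.7 -0.2 -0.1] shift [  69.9 -105.2   62.8] rz -0.082 q6 -2.21 g 0.09
```

```bash
python3 -m jog '[[0.023,-0.035,0,0,0,0,0.008],[0.023,-0.035,0,0,0,0,0.008],[0.024,-0.035,0,0,0,0,0.008],[0,0,0.03,0,0,-0.08,0.008],[0,0,0.03,0,0,0,0.008]]' >/dev/null
python3 -m jog '[[0,0,0,0,0,0,0.008],[0,0,0,0,0,0,0.008]]' | grep -E "pos|force:"
python3 h.py -72.5 -69.2 73.5 37
python3 - <<'E'
from h import *
import cv2
cv2.imwrite("pics/c.png",eyes.capture("wrist")[:,:,::-1])
E
```

```text
eef_pos: [516.5, 22.9, 123.7]
force: [-0.1, -0.2, 0.8]
grip_force: 0.0
t5.70 blk [-72.7 -69.1] z123.7 yaw -135.3 tilt [-0.001  0.    -1.   ] F [-0.1 -0.2  0.8] shift [-0.1 -0.2 50.2] rz -0.006 q6 -2.53 g 0.1
```

View pics/c.png

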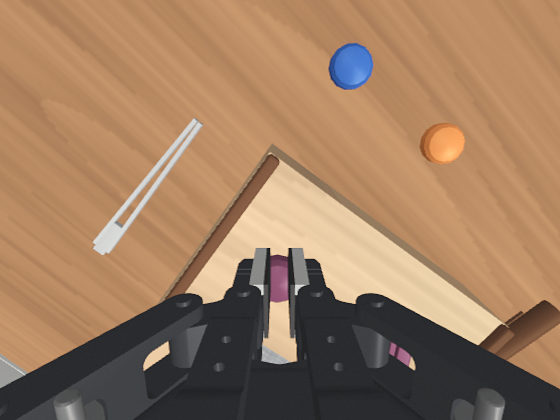

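The stone is centred ahead of the fingers at px (280,280). The block's right rail lies to the left of them. I'll descend and push in two stages.

```bash
python3 -m jog '[[0,0,0.025,0,0,0,0.008],[0,0,0.02,0,0,0,0.008],[0,0,0.004,0,0,0,0.008],[0,0,0,0,0,0,0.008]]' | grep -E "pos|force:"
python3 -m jog '[[-0.005,0,0,0,0,0,0.008],[-0.005,0,0,0,0,0,0.008],[-0.005,0,0,0,0,0,0.008],[-0.005,0,0,0,0,0,0.008],[-0.005,0,0,0,0,0,0.008]]' | grep -E "pos|force:"
python3 -m jog '[[-0.005,0,0,0,0,0,0.008],[-0.005,0,0,0,0,0,0.008],[-0.005,0,0,0,0,0,0.008],[-0.005,0,0,0,0,0,0.008],[0,0,0,0,0,0,0.008]]' | grep -E "pos|force:"
python3 h.py -5 -15 73.5 0
python3 - <<'E'
from h import *
import cv2
t=eyes.capture("top")[132:250,188:298];t=cv2.resize(t,None,fx=2,fy=2)
w=eyes.capture("wrist").copy();w=np.hstack([w,np.zeros((420,220,3),np.uint8)]);w[:236,560:]=t
cv2.imwrite("pics/d.png",w[:,:,::-1])
E
```

```text
eef_pos: [517.0, 23.0, 75.2]
force: [0.3, -0.7, -0.3]
grip_force: 0.0
eef_pos: [534.7, 40.9, 74.5]
force: [-0.1, -0.2, 0.4]
grip_force: 0.2
eef_pos: [548.8, 55.1, 74.2]
force: [0.0, -0.0, 0.1]
grip_force: 0.0
t7.15 blk [-36.2 -41.8] z74.2 yaw -135.2 tilt [ 0.  0. -1.] F [ 0.  -0.   0.1] shift [-41.    2.7   0.8] rz 0.643 q6 -2.47 g 0.09
```

View pics/d.png

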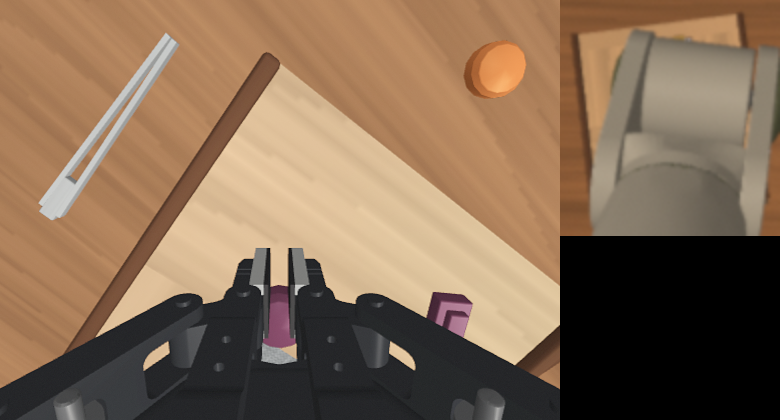

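The stone is still centred between the fingers at (280,318), with the well just beyond it at (278,352). I'll push on over the edge.

```bash
python3 -m jog '[[-0.005,0,0,0,0,0,0.008],[-0.005,0,0,0,0,0,0.008],[-0.005,0,0,0,0,0,0.008],[-0.005,0,0,0,0,0,0.008],[-0.005,0,0,0,0,0,0.008]]' | grep -E "pos|force:"
python3 -m jog '[[-0.005,0,0,0,0,0,0.008],[-0.005,0,0,0,0,0,0.008],[-0.002,0,0,0,0,0,0.008],[0,0,0,0,0,0,0.008],[0,0,0,0,0,0,0.008]]' | grep -E "pos|force:"
python3 h.py -60 -40 73.5 37
python3 -m jog '[[0.03,0,0,0,0,0,0.008],[0.03,0,-0.02,0,0,0,0.008],[0.02,0,-0.04,0,0,0,0.008],[0.02,0,-0.04,0,0,0,0.008],[0,0,0,0,0,0,0.008]]' | grep -E "pos|force:"
python3 - <<'E'
from h import *
import cv2
t=eyes.capture("top")[132:250,188:298];t=cv2.resize(t,None,fx=2,fy=2)
w=eyes.capture("wrist").copy();w=np.hstack([w,np.zeros((420,220,3),np.uint8)]);w[:236,560:]=t
s=eyes.capture("scene")[190:290,245:355];w[236:,560:]=cv2.resize(s,None,fx=2,fy=2)[:184]
cv2.imwrite("pics/e.png",w[:,:,::-1])
E
```

```text
eef_pos: [566.5, 72.6, 74.3]
force: [-1.0, -0.9, 0.0]
grip_force: 0.1
eef_pos: [574.4, 79.9, 74.1]
force: [-3.7, -7.0, 0.9]
grip_force: 0.0
t8.25 blk [ -7.5 -20.8] z74.1 yaw -135.2 tilt [-0.002 -0.001 -1.   ] F [-3.7 -7.   0.9] shift [53.6 16.1  0.8] rz -0.004 q6 -2.41 g 0.1
eef_pos: [504.9, 8.8, 179.3]
force: [1.2, 0.1, -0.4]
grip_force: 0.0
```

View pics/e.png

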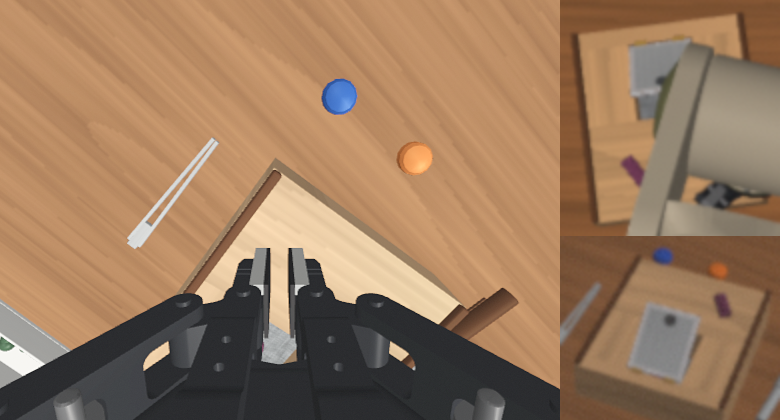

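The stone has left the deck. The last push met 7 N, probably a finger link against the cover. I'll move aside to look into the well.

```bash
python3 -m jog '[[0,0.035,0,0,0,0,0],[0,0.035,0,0,0,0,0],[0,0.035,0,0,0,0,0],[0,0.025,0,0,0,0,0],[0,0,0,0,0,0,0]]' | grep -E "pos|force:"
python3 h.py 30 0 180 0
python3 - <<'E'
from h import *
import cv2
w=eyes.capture("wrist")
cv2.imwrite("pics/f.png",w[:,:,::-1])
E
```

```text
eef_pos: [410.1, 104.4, 173.1]
force: [0.5, 0.5, -0.5]
grip_force: 0.0
t9.40 blk [-166.7   26.4] z173.1 yaw -135.0 tilt [-0.003  0.    -1.   ] F [ 0.5  0.5 -0.5] shift [-141.2 -139.4   -7.5] rz 0.646 q6 -2.39 g -0.0
```

View pics/f.png

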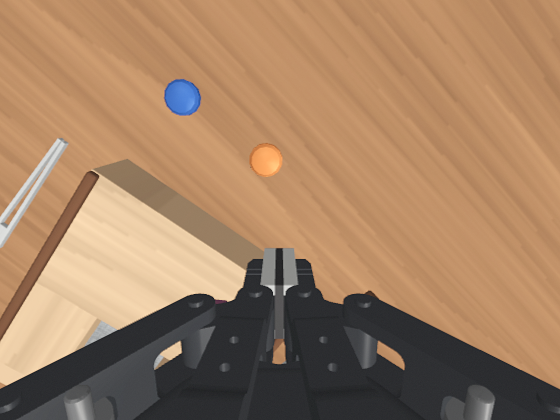

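Only the well's corner shows at (110,335), so I need a closer view.

```bash
python3 -m jog '[[-0.035,-0.008,-0.01,0,0,0,0],[-0.035,-0.008,-0.01,0,0,0,0],[-0.035,-0.008,0,0,0,0,0],[-0.029,-0.009,0,0,0,0,0],[0,0,0,0,0,0,0]]' | grep -E "pos|force:"
python3 h.py 35 0 180 0
python3 - <<'E'
from h import *
import cv2
w=eyes.capture("wrist")
cv2.imwrite("pics/g.png",w[:,:,::-1])
E
```

```text
eef_pos: [533.0, 174.1, 192.4]
force: [-0.5, -0.6, 0.5]
grip_force: 0.0
t9.95 blk [-35.3  78.3] z192.4 yaw -135.2 tilt [-0.001 -0.    -1.   ] F [-0.5 -0.6  0.5] shift [  -9.4 -104.8   12.3] rz 0.643 q6 -2.25 g 0.0
```

View pics/g.png

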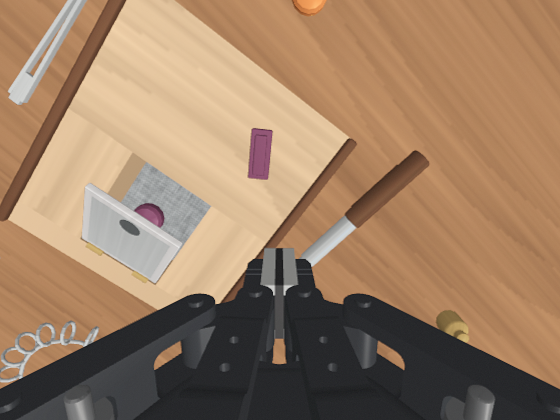

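The plum stone lies on the well floor at (148,216), under the open cover, and the long stone is undisturbed at (260,153). Next I'll press the cover shut.

```bash
python3 -m jog '[[0,0,0,0,0,0.1286,0],[0,0,0,0,0,0.1286,0],[0,0,0,0,0,0.1286,0],[0,0,0,0,0,0.1286,0],[0,0,0,0,0,0.1286,0]]' >/dev/null
python3 -m jog '[[0,0,0,0,0,0,0],[0,0,0,0,0,0,0]]' >/dev/null
python3 h.py 41 0 125 0
```

```text
t10.70 blk [-38.1  77.6] z194.0 yaw -171.9 tilt [-0.001 -0.    -1.   ] F [-0.4 -0.3 -0.3] shift [-79.  -77.7  68.9] rz 0.002 q6 -1.61 g -0.0
```

```bash
python3 -m jog '[[-0.026,-0.026,0,0,0,0,0],[-0.026,-0.026,0,0,0,0,0],[-0.027,-0.026,0,0,0,0,0],[0,0,0.035,0,0,0,0],[0,0,0.034,0,0,0,0]]' >/dev/null
python3 -m jog '[[0,0,0.01,0,0,0,0],[0,0,0.01,0,0,0,0],[0,0,0.01,0,0,0,0],[0,0,0.01,0,0,0,0],[0,0,0.008,0,0,0,0]]' | grep -E "pos|force:"
python3 h.py 41 0 70 0
python3 -m jog '[[0,0,0.004,0,0,0,0],[0,0,0.002,0,0,0,0],[0,0,0,0,0,0,0]]' | grep -E "pos|force:"
python3 h.py 41 0 68.5 0
```

```text
eef_pos: [619.6, 107.3, 77.3]
force: [-2.0, -0.8, 4.9]
grip_force: 2.3
t11.70 blk [41.2  0.1] z77.3 yaw -172.0 tilt [ 0.001 -0.    -1.   ] F [-2.  -0.8  4.9] shift [ 0.2 -0.1  7.3] rz -0.000 q6 -1.73 g -0.0
eef_pos: [619.5, 107.2, 71.3]
force: [-1.8, 0.4, 1.3]
grip_force: 1.0
t12.00 blk [41. -0.] z71.3 yaw -172.0 tilt [-0. -0. -1.] F [-1.8  0.4  1.3] shift [0.  0.  2.8] rz -0.001 q6 -1.72 g 0.0
```

```bash
for i in 1 2; do python3 -m jog '[[0,0,0.001,0,0,0,0],[0,0,0,0,0,0,0]]' | grep -E "pos|force:";done
for i in 1 2; do python3 -m jog '[[0,0,0.001,0,0,0,0],[0,0,0,0,0,0,0]]' | grep -E "pos|force:";done
```

```text
eef_pos: [619.6, 107.3, 70.6]
force: [-1.6, 0.5, 2.3]
grip_force: 1.3
eef_pos: [619.7, 107.2, 69.4]
force: [-1.6, -0.1, 3.0]
grip_force: 1.5
eef_pos: [619.7, 107.2, 68.3]
force: [-0.2, 0.5, 3.2]
grip_force: 1.5
eef_pos: [619.8, 107.2, 67.5]
force: [-0.3, 0.9, 4.9]
grip_force: 2.2
```

```bash
python3 -m jog '[[0,0,0.001,0,0,0,0],[0,0,0,0,0,0,0]]' | grep -E "pos|force:"
python3 -m jog '[[0,0,0.0005,0,0,0,0],[0,0,0,0,0,0,0]]' | grep -E "pos|force:"
```

```text
eef_pos: [619.8, 107.2, 67.2]
force: [-3.1, -0.2, 8.9]
grip_force: 4.7
eef_pos: [619.8, 107.3, 67.0]
force: [-3.6, 0.3, 12.4]
grip_force: 6.1
```

On the end stop. Release, move clear and look.

```bash
python3 -m jog '[[0,0,-0.01,0,0,0,0],[0,0,-0.03,0,0,0,0],[0,0,-0.04,0,0,0,0],[0,0,-0.04,0,0,0,0],[0.04,0.04,0,0,0,0,0]]' | grep -E "pos|force:"
python3 -m jog '[[0.035,0.04,0,0,0,0,0],[0.03,0.04,0,0,0,0,0],[0.02,0.04,0,0,0,0,0],[0,0.04,0,0,0,0,0],[0,0,0,0,0,0,0]]' | grep -E "pos|force:"
python3 -m jog '[[0,0,0,0,0,0,0],[0,0,0,0,0,0,0],[0,0,0,0,0,0,0],[0,0,0,0,0,0,0],[0,0,0,0,0,0,0]]' | grep -E "pos|force:"
python3 - <<'E'
from h import *
import cv2
z=lambda a:cv2.resize(a,(390,410),interpolation=cv2.INTER_CUBIC)
a=eyes.capture("top")[132:250,188:298];b=eyes.capture("scene")[190:295,250:355]
cv2.imwrite("pics/i.png",np.hstack([z(a),z(b)])[:,:,::-1])
E
```

```text
eef_pos: [584.3, 135.0, 191.5]
force: [1.2, 1.5, -0.3]
grip_force: 0.0
eef_pos: [474.0, 285.3, 185.9]
force: [0.7, -0.5, -0.1]
grip_force: 0.0
eef_pos: [475.8, 281.4, 185.8]
force: [-0.2, -0.5, -0.3]
grip_force: 0.0
```

View pics/i.png

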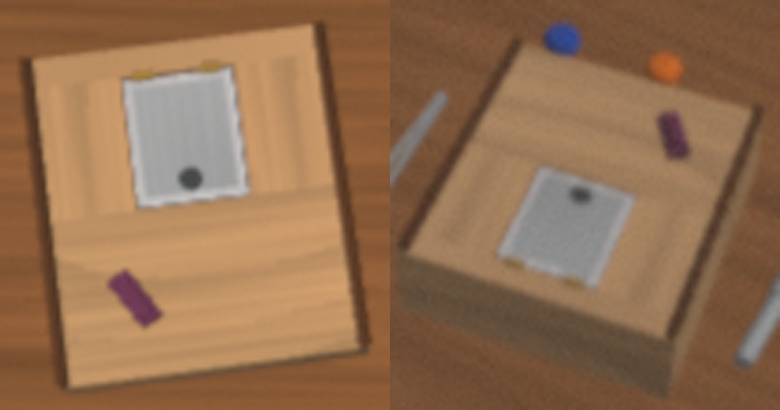

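The cover is flush and latched in both views, with its disc at (190,178) in the left panel. The cabochon is inside, the long stone is where it was, and the robot is clear.

```bash
python3 -c "from rig import finish_job; print(finish_job())"
```

```text
the job is handed in; nothing more can be done
None
```

The job is handed in: the round plum stone is in the well, the cover is latched flush over it, and the long stone, the only other thing on the deck, has not moved.

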